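Screen the solder joint and hold the extraction gate half open

ROBOT

A 6-joint arm with a two-finger parallel gripper is mounted at the origin on the work surface. World frame = base frame: x ahead of the robot, y to its left, z up, the work surface at z = 0. Lengths are in m, angles in degrees, forces in N, time in s.
With the tool pointing down it reaches from about 0.375 to 0.9 m from the base axis. Payload 3.1 kg.
Tool frame: the origin (TCP) lies where the fingers leave the gripper's body, on its centre line; the fingertips stand 70 mm ahead of it and the grasp point (between the pads) lies 51 mm ahead of it; z points along the fingers, y is the line along which they close (so a half turn about z gives the same grasp; the last joint's range is limited). The gripper opens to 87 mm and grips with 3 to 60 N. Pads are 19 mm wide; open, the fingers measure 117 mm over their backs; the gripper's body (75 mm by 190 mm) begins 51 mm behind the grasp point.
Start: joints at [-78.008, 30.224, 82.088, -0, 67.689, -10.227], TCP at [0.236, -0.579, 0.292] pointing down, gripper open.
Joint ranges: [-176.69, 176.69], [-43.24, 126.21], [12.49, 139.97], [-82, 262], [0, 151.66], [-163.58, 163.58]. Speed limits (degrees/s): [159.86, 159.86, 180, 180, 180, 180].

INTERFACE

Orientations are given as a 3x3 rotation matrix whose columns are the frame's x, y, z axes.
In Python, from rig import readout, capture, calibration, bot, look_for gives the robot as it stands. The module is installed in compiled form; this text tells all that it offers.
- The arm moves only by the shell command python3 -m pendant 'ROWS'. ROWS is JSON, a list of rows, each a list of 7 numbers: the shift along the tool's x, y, z normalised to -1 to 1, where 1 is 200 mm, then the turn, a rotation vector about the tool's x, y, z normalised to -1 to 1, where 1 is 180 degrees, then the closure, from -1 (fully open) to 1 (shut). In form: [[dx, dy, dz, ax, ay, az, grip], ...]. A call has 1 to 8 rows; each row is the pose to reach, as a shift and turn from the pose commanded when the call began, along the tool's axes at that moment, turning the shorter way round; what a row does not reach only later rows make up. A row lasts 1/10 s, in which the tool goes at most 50 mm and 8.59 degrees, less where a joint would pass 70% of its speed; a pose out of reach is approached as far as the arm can. A call with a number of a shift or a turn outside -1 to 1 is refused whole. A call with a gripper value outside its range is refused whole. The fingers move at their own pace and stop on an object; the grip force is fixed at half the most. Time passes only in rows, so rows that repeat a pose let the fingers close. It gives the time, the measured TCP pose, the force, the opening and the grip force at its end, in the units of the state.
- readout.read_state(): the state, without advancing time (a new reading comes with each control period).
- capture(name): name is "scene" or "top" or "wrist"; returns (picture, depth): 480x640x3 uint8, red, green, blue; 480x640 float32, m along the optical axis (not along the pixel's ray), 0 where there is no reading.
- calibration(name): a dict with "mtx" (3x3 intrinsics, pixels), "T" (4x4, takes a point from camera to world coordinates); the wrist camera has in their place "mount" (4x4, takes a point from camera to tool coordinates, whose origin is the TCP and whose axes are the flange's). Camera axes: x right, y down, z forward; pixel columns grow to the right and rows downward; lengths in m; the calibration is good to about 2 mm. A picture is of the moment at which its call begins: read the wrist's pose just before it. calibration takes no time and is no camera call.
- bot.hand_in(): hands the job in; it is judged then, once.
Trained networks look in the newest picture that a camera, given by its name, has taken for a name from the list of things; names that differ only in an ending like _2 or _b are one class to them, and where a whole thing is asked for, a point or a joint stands for the part that bears it (a point fixed in the world has none). Each returns a list of dicts, best first, with "conf" (0 to 1); they miss things now and then, are a little off and sometimes report something else, mostly with a low value. They report only what shows in the picture. A call takes as long as a camera call. They do not tell look-alikes from the thing itself.
- look_for(thing, camera): "extent" ([left, top, right, bottom] in pixels, round what is visible of it).
The state is a dict: "time_s": time; "joint_positions": joint angles; "qvel": joint speeds; "tau": joint torques, N m; "position": TCP position; "tcp_rot": TCP orientation; "force": force on the tool from outside, world axes, zero at the start; "moment": the same for the moment, N m; "opening": opening from 0.0 (shut) to 1.0 (fully open); "grasp_force": force on a finger pad.
Only numpy, scipy, OpenCV 4.12 (cv2) and the standard library are available. Lean on these libraries where they do the work, as an engineer would, in place of code of your own. Each camera call takes 0.05 s, during which the arm holds its last target. There are 200 camera calls.

TASK

Get the soldering hearth ready for a joint: take the loose tile out of its wire rest and stand it upright on its long edge on the hearth's board, square across and about midway between the charcoal block and the extraction gate, so that it screens the ring on the block from the draught, and let go of it. Only then pull the spring-closed gate by its knob to half open, for a gentle draught, and hold it there against its spring; the job finishes while you are still holding it, with the tile still standing. Leave the ring and the other things on the bench where they are.

Things in the scene. Friction and masses are not known exactly. Their poses are not given: they have to be found in the camera images.
- tile_center (a point): Centre of the loose pale soldering tile, rigid, about 0.13 kg, 14 (x, thickness) x 120 (y, length) x 90 mm (z, height; 45 mm from centre to either long edge). At the start it leans in the wire rest about 30 degrees off upright, upper edge tipped to the rest's -x (towards the robot), and lifts out along its own z. Upright, its z is vertical (either end up is fine).
- tile: The same tile; origin at the middle of its 14 x 120 mm lower edge face, axes as for its centre.
- rest: Fixed easel of 6 mm steel wire holding the tile; origin on the bench under the bend where the tile's lower edge sits. Two wires 84 mm apart along y carry the tile's underside for the lower 55 mm of its height, each with a leg to a foot 62 mm towards -x; between and above them the underside is free. A lip about 25 mm high keeps the lower edge in front.
- hearth: Fixed grey steel box 240 (x) x 415 (y) x 60 mm high; origin on the bench under its middle, x away from the robot, y to its left at yaw 0. On it at y -60..200 mm a fixed pale board, x -115..115, top 72 mm above the bench; at y -195..-75 mm the extraction gate, its two rails along x 71 mm high and on the outer (-y) one a spring barrel 85 mm high. A hose leaves the far side.
- block_top (a point): Middle of the top of the fixed black charcoal block, 70 x 70 x 35 mm, on the hearth's board at hearth x 0, y 145 mm, 107 mm above the bench; the ring lies loose on it.
- screen_place (a point): Point on the board's top midway between the charcoal block and the gate's rail (hearth x 0, y 17.5 mm, 72 mm above the bench), axes as the hearth: where the middle of the tile's foot belongs, its 120 mm length along the hearth's x, its thickness along the hearth's y. Free board beside it: 75 mm towards the gate, 90 mm towards the block.
- gate (a joint): Opening of the sprung gate in m: 0 shut (steel blade covers the 80 x 80 mm intake port), 0.08 fully open at the stop, half open 0.04. It grows as the blade slides along the hearth's -x, towards the robot. The spring pushes it shut: 3 N when shut, 9 N at half, 15 N fully open. Scribed lines on the inner rail mark 1/4, 1/2 (longest) and 3/4 for the blade's near edge.
- gate_knob (a point): Grip point on the axis of the gate's upright black round knob, 25 mm diameter, at the blade's near end; it moves with the gate, axes as the hearth. The knob is 46 mm high; this point is 31 mm above the flat blade, 15 mm below the knob's top, 96 mm above the bench. The rails and the barrel are 45 mm or more to its sides; the rest round it is clear.
- band: Plain metal ring, 25 mm across and 6 mm high, lying loose on the charcoal block: the work, to be left alone.
- jar: Bystander: closed glass jar with white cap, 64 mm diameter, 62 mm high, origin under its base. Leave alone.
- spool: Bystander: dark wire spool, 52 mm diameter, 50 mm high, origin under its base. Leave alone.
- hammer: Bystander: hammer, 260 mm long, lying on the bench along its x. Leave alone.
Not all that is in view belongs to the job. There is more than one size of the tile; the one meant has the size given above.

How it is judged (in metres and radians):
On the way, in this order (a step that is already met when the one before it is completed fails the run):
1. the tile stands free and upright on the board between block and gate, the gate still shut (x of tile_center in the frame of hearth between -0.035 and 0.035 m and y of tile_center in the frame of hearth between -0.0125 and 0.0475 m and z of tile_center in the frame of hearth between 0.112 and 0.122 m and angle between the x axis of tile_center and the y axis of hearth, either way round below 0.22 rad and angle between the z axis of tile_center and the z axis of hearth, either way round below 0.08 rad and contact force between the fingers and tile below 0.1 N and linear speed of tile below 0.02 m/s and value of joint gate below 0.008 m), for 0.3 s.
2. the gate is drawn to half open by the fingers (value of joint gate between 0.032 and 0.048 m and contact force between the fingers and gate above 2 N), for 0.3 s.
At the end, for the whole second after the job is handed in: Fingers hold the gate still at half open (0.040 m, within 8 mm), nothing else props it; the tile, let go, stands upright (0.08 rad) on its long edge on the board, within 30 mm across and 35 mm along of the midway place, square within 0.22 rad; ring moved under 12 mm, the rest under 30 mm (all of step 2 and x of tile_center in the frame of hearth between -0.035 and 0.035 m and y of tile_center in the frame of hearth between -0.0125 and 0.0475 m and z of tile_center in the frame of hearth between 0.112 and 0.122 m and angle between the x axis of tile_center and the y axis of hearth, either way round below 0.22 rad and angle between the z axis of tile_center and the z axis of hearth, either way round below 0.08 rad and contact force between the fingers and tile below 0.1 N and linear speed of tile below 0.02 m/s and velocity of joint gate between -0.01 and 0.01 m/s and contact force between each of tile, jar, spool, hammer and gate below 0.1 N and distance of band from where it was at the start of the episode below 0.012 m and distance of each of jar, spool, hammer from where it was at the start of the episode below 0.03 m); the arm keeps its last pose, push and grip.
It fails at once if the ring on the block is knocked from its place (more than 12 mm) (distance of band from where it was at the start of the episode above 0.012 m).
It fails at once if a bystander is displaced by more than 30 mm (distance of any of jar, spool, hammer from where it was at the start of the episode above 0.03 m).
It fails at once if the gate is opened (more than 12 mm) while the tile is not yet standing upright on the hearth's board (value of joint gate above 0.012 m and (angle between the z axis of tile_center and the z axis of hearth, either way round above 0.15 rad or z of tile_center in the frame of hearth below 0.1 m or z of tile_center in the frame of hearth above 0.13 m)).
It also fails if it takes over 54 s, if anything falls off the work surface, if the arm or the gripper's body presses on something with over 40 N, if the wrist force passes 120 N, or if a joint passes its speed limit or range.

## Working session

There is one attempt and no reset: what is moved stays moved. The work goes in short steps, Python scripts to look and compute and a shell command to move; the robot and the scene stay as the last step left them, time stands still between calls to the robot, and variables do not carry over. Pictures are saved under pics/ and viewed, at most 10 in all, crops included, and the job is handed in when it is done.

```bash
mkdir -p pics
cat > h.py <<'E'
import numpy as np, cv2
from rig import readout, capture, calibration, bot, look_for
def cloud(name):
    s=readout.read_state(); p,d=capture(name); c=calibration(name)
    if 'T' in c: T=np.array(c['T'])
    else:
        B=np.eye(4);B[:3,:3]=s['tcp_rot'];B[:3,3]=s['position'];T=B@np.array(c['mount'])
    K=np.array(c['mtx']); v,u=np.mgrid[:480,:640]
    X=np.stack([(u-K[0,2])/K[0,0]*d,(v-K[1,2])/K[1,1]*d,d],-1)
    W=X@T[:3,:3].T+T[:3,3]; W[d==0]=np.nan
    return p,W
def save(p,n): cv2.imwrite('pics/'+n,p[...,::-1])
E
python3 - <<'E'
from h import *
for c in ['scene','top']:
    p,W=cloud(c); save(p,c+'.png'); np.save(c+'.npy',W)
    for t in ['tile','rest','hearth','block_top','gate_knob','band','jar','spool','hammer']:
        for r in look_for(t,c)[:3]:
            e=r['extent'];u,v=int((e[0]+e[2])/2),int((e[1]+e[3])/2)
            print(c,t,round(r['conf'],2),np.round(e),np.round(W[min(v,479),min(u,639)],3))
print(readout.read_state())
E
```

```text
scene tile 0.97 [159. 241. 231. 311.] [ 0.298 -0.281  0.015]
scene tile 0.64 [277. 333. 342. 406.] [ 0.735 -0.343  0.022]
scene tile 0.59 [230. 276. 278. 326.] [ 0.506 -0.268  0.064]
scene hearth 0.62 [278. 153. 500. 387.] [0.781 0.017 0.055]
scene block_top 0.88 [274. 152. 498. 390.] [0.774 0.012 0.055]
scene gate_knob 0.72 [321. 239. 357. 276.] [ 0.642 -0.033  0.077]
scene jar 0.9 [224. 350. 249. 381.] [ 0.571 -0.445  0.059]
scene jar 0.33 [279. 153. 500. 387.] [0.781 0.017 0.055]
scene spool 0.53 [319. 296. 335. 322.] [ 0.688 -0.179  0.047]
scene hammer 0.6 [343.  88. 371. 153.] [0.411 0.47  0.029]
top tile 0.86 [417. 146. 490. 218.] [ 0.727 -0.343  0.016]
top tile 0.59 [396. 311. 474. 363.] [ 0.319 -0.281  0.019]
top tile 0.23 [200.  48. 377. 303.] [0.752 0.1   0.004]
top rest 0.73 [402. 272. 439. 290.] [ 0.466 -0.252 -0.01 ]
top hearth 0.68 [198.  53. 373. 302.] [0.748 0.109 0.   ]
top block_top 0.95 [200.  50. 377. 304.] [ 0.752  0.101 -0.006]
top gate_knob 0.81 [311. 192. 361. 233.] [ 0.64  -0.027  0.059]
top jar 0.7 [204.  50. 376. 302.] [0.751 0.098 0.   ]
top jar 0.6 [478. 
[... 374 characters left out ...]
7903211e-04,
        6.76873166e+01, -1.02260276e+01]), 'qvel': array([ 0.0085663 , -0.08216011,  0.00598135,  0.01107222,  0.00966009,
       -0.01387155]), 'tau': array([-3.63777408e-04, -4.40023005e+01, -1.76989353e+01,  6.32489193e-02,
        5.04246878e-02, -2.74359070e-05]), 'position': array([ 0.23637837, -0.57857972,  0.29225984]), 'tcp_rot': array([[ 9.25749631e-01,  3.78137040e-01,  1.70217050e-05],
       [ 3.78137040e-01, -9.25749629e-01, -6.00917122e-05],
       [-6.96506508e-06,  6.20664175e-05, -9.99999998e-01]]), 'force': array([-0.2018954 , -0.78242948,  0.24244181]), 'moment': array([-0.00848518,  0.04431477, -0.02013152]), 'grasp_force': 0.0, 'opening': 1.001018025436105}
```

View pics/scene.png

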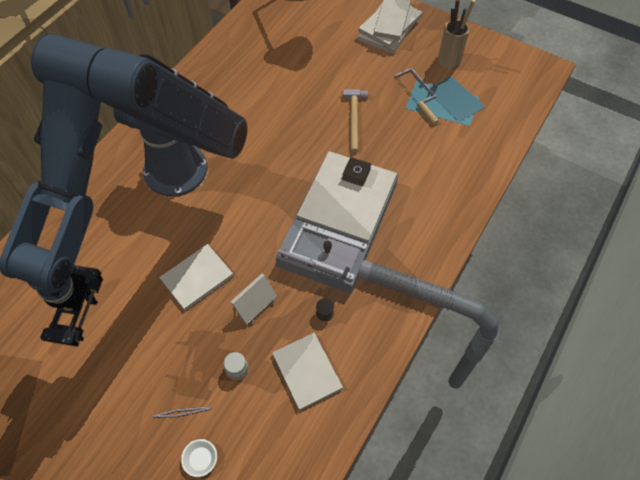

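View pics/top.png

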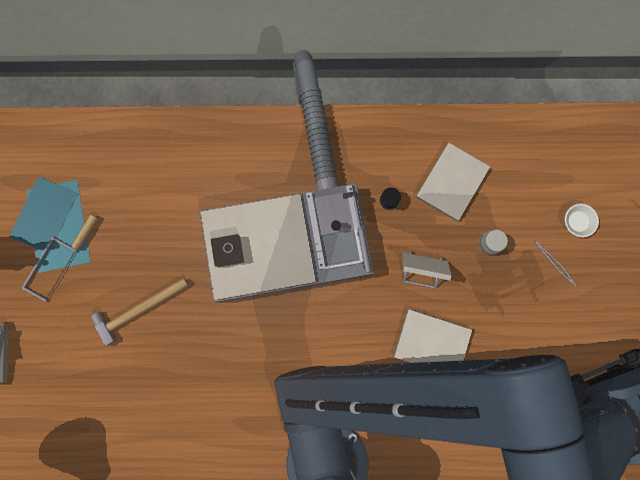

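The scene picture shows three tile candidates: A (195,276), lying flat; B (254,300), leaning in the wire rest beside the gate; and C (308,370), lying flat. B (top view 427,266) fits the description, because it is the only one held in a rest. The hearth is at scene (335,220), with the knob at (327,246). I'll measure them now.

Run:
```python
from h import *
W=np.load('top.npy');S=np.load('scene.npy')
p=cv2.imread('pics/top.png');q=cv2.imread('pics/scene.png')
# board
for nm,A,b in [('top',W,(195,180,380,305)),('scene',S,(270,145,405,300))]:
    a=A[b[1]:b[3],b[0]:b[2]].reshape(-1,3); m=(a[:,2]>.064)&(a[:,2]<.08)
    im=(q if nm=='scene' else p)[b[1]:b[3],b[0]:b[2]].reshape(-1,3).astype(int)
    m&=(im.min(1)>110); m&=(a[:,1]>0.02)
    r=cv2.minAreaRect(a[m][:,:2].astype(np.float32)); print(nm,'board',m.sum(),r,np.median(a[m][:,2]))
    print(np.round(cv2.boxPoints(r),3))
# tile
for nm,A,b in [('top',W,(396,248,458,292)),('scene',S,(228,270,282,330))]:
    a=A[b[1]:b[3],b[0]:b[2]].reshape(-1,3); a=a[(a[:,2]>.025)]
    best=None;rng=np.random.default_rng(0)
    for _ in range(500):
        t=a[rng.choice(len(a),3,False)];n=np.cross(t[1]-t[0],t[2]-t[0]);l=np.linalg.norm(n)
        if l<1e-6: continue
        n/=l; k=np.abs((a-t[0])@n)<.003
        if best is None or k.sum()>best.sum(): best=k
    i=a[best]; c=i.mean(0); n=np.linalg.svd(i-c)[2][2]; n*=np.sign(n[2])
    print(nm,'tile',len(a),best.sum(),c,n,'ext',i.min(0),i.max(0))
    ey=np.cross([0,0,1],n);ey/=np.linalg.norm(ey);ez=np.cross(n,ey)
    for e in(ey,ez): print(np.percentile((i-c)@e,[1,99]),e)
# knob
a=W[190:240,305:362].reshape(-1,3);a=a[a[:,2]>.1];print('knob top',len(a),a.mean(0))
a=S[235:280,318:360].reshape(-1,3);a=a[a[:,2]>.1];print('knob scene',len(a),a.mean(0))
```

```text
top board 8186 ((0.5553243160247803, 0.15580660104751587), (0.23216424882411957, 0.3036443889141083), 9.80624008178711) 0.07012266167616832
[[ 0.415  0.286]
 [ 0.467 -0.014]
 [ 0.696  0.026]
 [ 0.644  0.325]]
scene board 4745 ((0.5535023212432861, 0.15482234954833984), (0.23578816652297974, 0.3071635961532593), 9.552314758300781) 0.07317887842049098
[[ 0.412  0.287]
 [ 0.463 -0.016]
 [ 0.695  0.023]
 [ 0.644  0.326]]
top tile 806 599 [ 0.49867243 -0.25650944  0.06259838] [ 0.84304183 -0.16955876  0.51042169] ext [ 0.47008044 -0.31881211  0.02507379] [ 0.53010195 -0.19480824  0.09458921]
[-0.05941333  0.05906203] [ 0.19717872  0.98036756 -0.        ]
[-0.04166592  0.03558855] [-0.50040087  0.1006443   0.85992424]
scene tile 1077 644 [ 0.50112958 -0.26031269  0.0610464 ] [ 0.83532728 -0.17546423  0.52099966] ext [ 0.46830189 -0.32293041  0.02505824] [ 0.53148659 -0.19730772  0.09833721]
[-0.05864495  0.05989096] [ 0.20556828  0.97864277 -0.        ]
[-0.04094486  0.04070298] [-0.50987255  0.10710101  0.85355689]
knob top 76 [ 0.59839118 -0.02471293  0.10776689]
knob scene 61 [ 0.60121067 -0.02939711  0.10959377]
```

```bash
python3 -c "
import cv2
a=cv2.resize(cv2.imread('pics/scene.png')[235:415,150:350],None,fx=3,fy=3,interpolation=2);cv2.imwrite('pics/crop.png',a)"
```

```text
(no output)
```

View pics/crop.png

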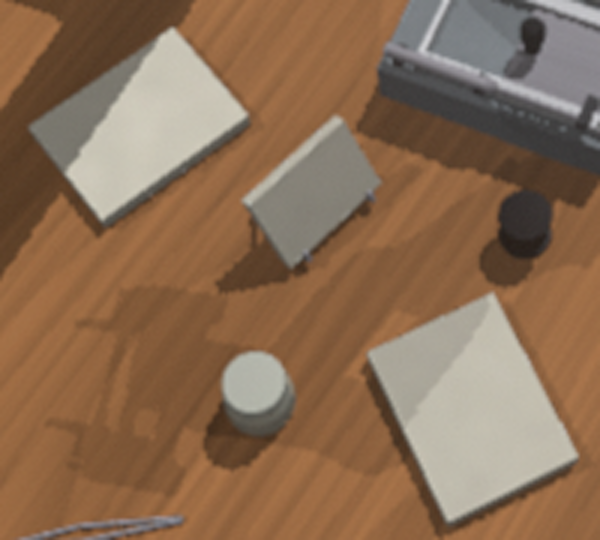

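The crop confirms B: it is the smaller tile (face fit 120 mm long, 30° lean) in the wires at crop (310,190). The two flat ones are larger. Next is a helper that works out the rows' numbers.

```bash
cat >> h.py <<'E'
from scipy.spatial.transform import Rotation as Rn
def rows(target,R):
    s=readout.read_state();B=np.array(s['tcp_rot']);d=B.T@(np.array(target)-s['position'])/.2
    w=Rn.from_matrix(B.T@R).as_rotvec(degrees=True)/180
    print('rows',np.round(d,3),np.round(w,4),'deg',np.linalg.norm(w)*180)
def frame(y,z):
    z=np.array(z,float);z/=np.linalg.norm(z);y=np.array(y,float);y-=z*(y@z);y/=np.linalg.norm(y)
    return np.stack([np.cross(y,z),y,z],1)
TN=np.array([.84,-.172,.515]);TZ=np.array([-.505,.104,.857]);TZ/=np.linalg.norm(TZ)
TC=np.array([.497,-.2585,.0533])
RG=frame(TN,-TZ)
def grasp(back,off=.022): return TC+TZ*(off+.051+back)
yaw=np.radians(9.65);HX=np.array([np.cos(yaw),np.sin(yaw),0]);HY=np.array([-np.sin(yaw),np.cos(yaw),0])
HO=np.array([.5625,.109,0])
E
python3 -c "
from h import *
rows(grasp(.09),RG);print(grasp(.09),RG)"
```

```text
rows [ 1.463 -1.223  0.496] [-0.1583  0.0843 -0.3043] deg 63.580366535191814
[ 0.41469693 -0.24155046  0.19297075] [[ 2.00893842e-01  8.39458516e-01  5.04926791e-01]
 [ 9.79612890e-01 -1.71888689e-01 -1.03984923e-01]
 [-4.99825446e-04  5.15522724e-01 -8.56875762e-01]]
```

```bash
python3 -m pendant '[[0.9,-0.75,0.1,-0.158,0.084,-0.304,0.0],[0.9,-0.75,0.1,-0.158,0.084,-0.304,0.0],[0.9,-0.75,0.1,-0.158,0.084,-0.304,0.0],[0.9,-0.75,0.1,-0.158,0.084,-0.304,0.0],[0.9,-0.75,0.1,-0.158,0.084,-0.304,0.0],[0.9,-0.75,0.1,-0.158,0.084,-0.304,0.0],[0.9,-0.75,0.1,-0.158,0.084,-0.304,0.0],[0.9,-0.75,0.1,-0.158,0.084,-0.304,0.0]]'; python3 -c "
from h import *
rows(grasp(.09),RG);print(readout.read_state()['joint_positions'])"
```

```text
time_s: 1.8
position: [0.3467, -0.371, 0.2726]
tcp_rot: [[0.211, 0.841, 0.498], [0.977, -0.183, -0.106], [0.002, 0.509, -0.861]]
force: [-0.5, 0.3, -0.8]
opening: 0.503
grasp_force: 0.0
rows [ 0.704 -0.035  0.444] [-0.0023  0.0009 -0.0033] deg 0.7467578668193915
[-71.99764616  19.4444738  114.27265994  44.68445685  38.86595356
 -93.51400675]
```

```bash
python3 -m pendant '[[0.25,-0.01,0.15,0,0,0,0.0],[0.5,-0.02,0.3,0,0,0,0.0],[0.704,-0.035,0.44,0,0,0,0.0],[0.704,-0.035,0.44,0,0,0,0.0],[0.704,-0.035,0.44,0,0,0,0.0],[0.704,-0.035,0.44,0,0,0,0.0]]'
python3 - <<'E'
from h import *
rows(grasp(.0),RG);print(readout.read_state()['joint_positions'])
p,W=cloud('wrist');save(p,'w1.png');np.save('w1.npy',W)
a=W.reshape(-1,3)
d=(a-TC); k=(np.abs(d@RG[:,0])<.09)&(np.abs(d@TN)<.05)&(np.abs(d@TZ)<.08)&(a[:,2]>.02)
i=a[k];print(k.sum())
u=(i-TC)@np.stack([RG[:,0],TN,TZ],1)
print(np.percentile(u,[1,50,99],axis=0))
top=u[(u[:,2]>.035)];print('top',len(top),np.percentile(top,[2,50,98],axis=0))
E
```

```text
time_s: 2.4
position: [0.4149, -0.2424, 0.1936]
tcp_rot: [[0.216, 0.841, 0.496], [0.976, -0.188, -0.106], [0.004, 0.507, -0.862]]
force: [0.4, -0.5, 0.3]
opening: 0.499
grasp_force: 0.0
rows [0.006 0.001 0.452] [-0.003   0.0012 -0.0048] deg 1.0477884080039082
[ -53.64330614   27.34638314  124.87106206   78.91604615   20.07106724
 -115.1729275 ]
4213
[[-0.04005652 -0.04265325 -0.04110395]
 [ 0.01939886 -0.00109472  0.03976375]
 [ 0.06317568  0.00982096  0.04142635]]
top 3238 [[-0.03839597 -0.00615209  0.03866009]
 [ 0.01650305  0.00051791  0.04002174]
 [ 0.06181385  0.00713551  0.04131473]]
```

View pics/w1.png

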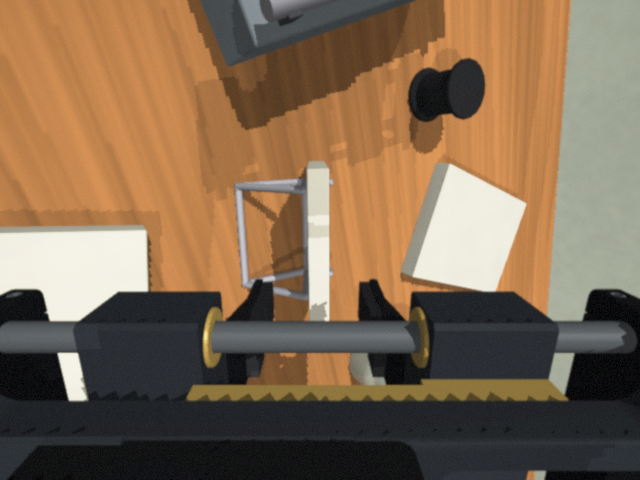

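The tile shows edge-on at (318,240), centred between the fingers (gap 270–360). The wires are at (270,185) and (275,285), clear of them. I'll advance along the tile's z and close.

```bash
python3 -m pendant '[[0.01,0,0.15,-0.003,0.001,-0.004,0.0],[0.01,0,0.3,-0.003,0.001,-0.004,0.0],[0.01,0,0.45,-0.003,0.001,-0.004,0.0],[0.01,0,0.45,-0.003,0.001,-0.004,0.0]]' && python3 -m pendant '[[0,0,0,0,0,0,1],[0,0,0,0,0,0,1],[0,0,0,0,0,0,1],[0,0,0,0,0,0,1],[0,0,0,0,0,0,1],[0,0,0,0,0,0,1]]'; python3 -c "
from h import *
rows(grasp(.0),RG);print(readout.read_state()['joint_positions'])"
```

```text
time_s: 2.85
position: [0.4606, -0.2519, 0.1142]
tcp_rot: [[0.206, 0.839, 0.504], [0.979, -0.177, -0.105], [0.001, 0.515, -0.857]]
force: [0.5, 0.6, -0.1]
opening: 0.498
grasp_force: 0.0
time_s: 3.45
position: [0.46, -0.2498, 0.1171]
tcp_rot: [[0.204, 0.837, 0.507], [0.979, -0.175, -0.105], [0.001, 0.518, -0.856]]
force: [-2.3, 0.2, 6.9]
opening: 0.159
grasp_force: 30.0
rows [-0.005 -0.002  0.006] [ 0.0008  0.0003 -0.0011] deg 0.24930623373839958
[ -49.2377858    39.72568276  121.65313589  110.20122944   19.62788439
 -144.56980984]
```

```bash
python3 -m pendant '[[0,0,-0.1,0,0,0,1],[0,0,-0.2,0,0,0,1],[0,0,-0.3,0,0,0,1],[0,0,-0.4,0,0,0,1],[0,0,-0.5,0,0,0,1],[0,0,-0.5,0,0,0,1]]'; python3 -c "
from h import *
s=readout.read_state();p=s['position']
R=frame([.98,-.205,0],[0,0,-1]);rows(p+[.05,.03,.12],R)
print(s['joint_positions'],s['force'])
R=frame(HY,[0,0,-1]);G=HO+.0175*HY;print(G);rows([G[0],G[1],.3],R)"
```

```text
time_s: 4.05
position: [0.4083, -0.2386, 0.203]
tcp_rot: [[0.204, 0.839, 0.505], [0.979, -0.174, -0.106], [-0.001, 0.516, -0.857]]
force: [0.0, 0.4, -1.6]
opening: 0.163
grasp_force: 30.0
rows [ 0.197  0.493 -0.403] [0.1726 0.0002 0.0004] deg 31.0730938225246
[ -54.44040905   25.7828858   125.77270845   78.05364574   20.92291653
 -115.55914064] [ 0.01631237  0.39460011 -1.56378524]
[0.55956649 0.12625238 0.        ]
rows [ 1.94   0.567 -0.227] [ 0.1138  0.1674 -0.6014] deg 114.22539339530884
```

```bash
python3 -m pendant '[[0.05,0.12,-0.1,0.04,0,0,1],[0.1,0.25,-0.2,0.086,0,0,1],[0.15,0.38,-0.3,0.13,0,0,1],[0.197,0.493,-0.403,0.1726,0,0,1],[0.197,0.493,-0.403,0.1726,0,0,1],[0.197,0.493,-0.403,0.1726,0,0,1],[0.197,0.493,-0.403,0.1726,0,0,1]]'; python3 -c "
from h import *
s=readout.read_state();p=s['position']
print(s['joint_positions'],s['force'])
R=frame(HY,[0,0,-1]);G=HO+.0175*HY;print(G);rows([G[0],G[1],.3],R)"
```

```text
time_s: 4.75
position: [0.4604, -0.2096, 0.3241]
tcp_rot: [[0.189, 0.978, 0.093], [0.982, -0.191, 0.006], [0.023, 0.09, -0.996]]
force: [0.9, 0.6, -2.3]
opening: 0.16
grasp_force: 30.0
[-38.87012363  17.23712194  99.2713941    4.15140772  59.61403174
 -29.86517796] [ 0.93780115  0.5863691  -2.26682463]
[0.55956649 0.12625238 0.        ]
rows [1.74  0.153 0.175] [ 0.0262  0.0227 -0.6141] deg 110.7198217365604
```

```bash
python3 -m pendant '[[0.2,0.03,0,0.026,0.011,-0.045,1],[0.4,0.06,0,0.026,0.011,-0.09,1],[0.6,0.08,0,0.026,0.011,-0.135,1],[0.8,0.08,0,0.026,0.011,-0.18,1],[0.9,0.08,0,0.026,0.011,-0.225,1],[0.9,0.08,0,0.026,0.011,-0.27,1],[0.9,0.08,0,0.026,0.011,-0.307,1],[0.9,0.08,0,0.026,0.011,-0.307,1]]'; python3 -c "
from h import *
s=readout.read_state();p=s['position']
print(s['joint_positions'],s['force'])
R=frame(HY,[0,0,-1]);G=HO+.0175*HY;print(G);rows([G[0],G[1],.3],R)"
```

```text
time_s: 5.55
position: [0.5088, -0.0344, 0.3264]
tcp_rot: [[-0.701, 0.713, 0.007], [0.713, 0.701, 0.021], [0.01, 0.019, -1.0]]
force: [0.0, 0.7, -0.8]
opening: 0.159
grasp_force: 30.0
[-17.0288884   18.80198869  96.16364864   1.36271882  65.02129787
 -62.123305  ] [ 0.01609202  0.68325602 -0.84693376]
[0.55956649 0.12625238 0.        ]
rows [0.393 0.742 0.15 ] [ 0.0071  0.     -0.3063] deg 55.14367071849645
```

```bash
python3 -m pendant '[[0.1,0.18,0.04,0.007,0,-0.045,1],[0.2,0.36,0.08,0.007,0,-0.09,1],[0.3,0.54,0.1,0.007,0,-0.135,1],[0.393,0.742,0.15,0.007,0,-0.18,1],[0.393,0.742,0.15,0.007,0,-0.225,1],[0.393,0.742,0.15,0.007,0,-0.27,1],[0.393,0.742,0.15,0.007,0,-0.306,1],[0.393,0.742,0.15,0.007,0,-0.306,1]]'
python3 - <<'E'
from h import *
R=frame(HY,[0,0,-1]);G=HO+.0175*HY;rows([G[0],G[1],.3],R)
s=readout.read_state();print(s['joint_positions'])
p,W=cloud('scene');save(p,'s2.png')
pw,Ww=cloud('wrist')
for n,A in(('scene',W),('wrist',Ww)):
    a=A.reshape(-1,3);h=(a-HO)@np.stack([HX,HY,[0,0,1]],1)
    k=(np.abs(h[:,0])<.1)&(np.abs(h[:,1]-.0175)<.06)&(h[:,2]>.1)&(h[:,2]<.225);i=h[k];print(n,k.sum(),np.percentile(i,[1,5,50,95,99],axis=0).round(4) if k.sum() else '')
    b=(np.abs(h[:,0])<.09)&(h[:,1]>-.04)&(h[:,1]<.1)&(h[:,2]>.05)&(h[:,2]<.085);print('board z',b.sum(),np.median(h[b,2]))
E
```

```text
time_s: 6.35
position: [0.5599, 0.1252, 0.2998]
tcp_rot: [[-0.987, -0.163, -0.0], [-0.163, 0.987, -0.001], [0.0, -0.001, -1.0]]
force: [0.2, 0.3, -1.0]
opening: 0.156
grasp_force: 30.0
rows [ 0.001  0.006 -0.001] [-0.0003 -0.0001 -0.0015] deg 0.28228820528439924
[ 1.47095372e+00  2.57618565e+01  8.91007742e+01 -6.10166624e-02
  6.51467797e+01 -9.78767508e+01]
scene 160 [[0.0119 0.004  0.1758]
 [0.0145 0.0057 0.1807]
 [0.0379 0.0098 0.2012]
 [0.059  0.0142 0.2231]
 [0.0597 0.0197 0.2243]]
board z 2022 0.073581454108961
wrist 200 [[-0.0594  0.0121  0.1771]
 [-0.0593  0.0126  0.1777]
 [-0.0592  0.0184  0.2041]
 [-0.0591  0.0244  0.2218]
 [-0.059   0.025   0.2247]]
board z 19869 0.07138985730847863
```

View pics/s2.png

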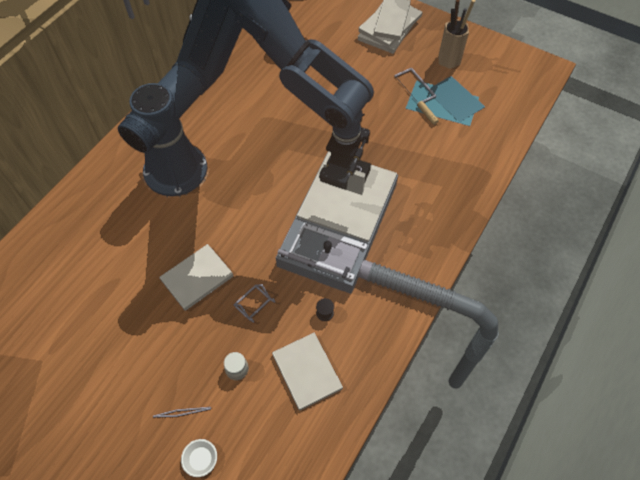

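The rest is empty at (256,300), and the tile hangs upright over the board at (355,180). It measures hearth x ±59 mm and y 12–25 mm, with its lower edge at 0.1765, so I lower about 0.104.

```bash
python3 -m pendant '[[0,0,0.15,0,0,-0.001,1],[0,0,0.3,0,0,-0.001,1],[0,0,0.4,0,0,-0.001,1],[0,0,0.47,0,0,-0.001,1],[0,0,0.49,0,0,-0.001,1],[0,0,0.495,0,0,-0.001,1],[0,0,0.5,0,0,-0.001,1],[0,0,0.5,0,0,-0.001,1]]'; python3 -m pendant '[[0,0,0.005,0,0,0,1],[0,0,0.01,0,0,0,1],[0,0,0.015,0,0,0,1],[0,0,0.02,0,0,0,1],[0,0,0.02,0,0,0,1]]'
python3 - <<'E'
from h import *
pw,Ww=cloud('wrist');a=Ww.reshape(-1,3);h=(a-HO)@np.stack([HX,HY,[0,0,1]],1)
k=(np.abs(h[:,0])<.1)&(np.abs(h[:,1]-.0175)<.04)&(h[:,2]>.055)&(h[:,2]<.17)
v=h[k];e=v[v[:,0]<-.055];print(np.percentile(e[e[:,2]>.076],[1,50,99],axis=0).round(4))
E
```

```text
time_s: 7.25
position: [0.5608, 0.1245, 0.2017]
tcp_rot: [[-0.986, -0.167, 0.004], [-0.167, 0.986, -0.002], [-0.003, -0.003, -1.0]]
force: [-0.1, -0.4, -0.2]
opening: 0.16
grasp_force: 30.0
time_s: 7.75
position: [0.5602, 0.1245, 0.1967]
tcp_rot: [[-0.986, -0.167, 0.002], [-0.167, 0.986, -0.002], [-0.001, -0.003, -1.0]]
force: [-0.4, -0.2, -1.4]
opening: 0.155
grasp_force: 30.0
[[-0.0591  0.0109  0.0816]
 [-0.0589  0.0175  0.1564]
 [-0.0551  0.0245  0.1633]]
```

```bash
python3 -m pendant '[[0,0,0.004,0,0,0,1],[0,0,0.008,0,0,0,1],[0,0,0.008,0,0,0,1],[0,0,0.008,0,0,0,1]]'; python3 -m pendant '[[0,0,0.004,0,0,0,1],[0,0,0.004,0,0,0,1],[0,0,0.004,0,0,0,1]]'
```

```text
time_s: 8.2
position: [0.5605, 0.1245, 0.1959]
tcp_rot: [[-0.986, -0.168, 0.003], [-0.168, 0.986, -0.002], [-0.002, -0.003, -1.0]]
force: [-1.6, -0.6, 5.4]
opening: 0.163
grasp_force: 30.0
time_s: 8.5
position: [0.5605, 0.1245, 0.1959]
tcp_rot: [[-0.986, -0.168, 0.003], [-0.168, 0.986, -0.002], [-0.003, -0.003, -1.0]]
force: [-1.2, -0.5, 10.1]
opening: 0.159
grasp_force: 30.0
```

Contact is made, so I release.

```bash
python3 -m pendant '[[0,0,-0.006,0,0,0,1],[0,0,-0.006,0,0,0,0.5],[0,0,-0.006,0,0,0,0.3],[0,0,-0.006,0,0,0,0.1],[0,0,-0.006,0,0,0,0.1],[0,0,-0.006,0,0,0,0.1]]'; python3 -m pendant '[[0,0,-0.1,0,0,0,0.1],[0,0,-0.2,0,0,0,0.1],[0,0,-0.35,0,0,0,0.1],[0,0,-0.5,0,0,0,0.1],[0,0,-0.5,0,0,0,0.1],[0,0,-0.5,0,0,0,0.1]]'
python3 - <<'E'
from h import *
for n in('wrist','scene'):
    p,W=cloud(n);save(p,n[0]+'3.png')
    a=W.reshape(-1,3);h=(a-HO)@np.stack([HX,HY,[0,0,1]],1)
    k=(np.abs(h[:,0])<.1)&(np.abs(h[:,1]-.0175)<.04)&(h[:,2]>.08)&(h[:,2]<.175)
    t=h[k&(h[:,2]>.155)];print(n,k.sum(),np.percentile(h[k],[1,50,99],axis=0).round(4))
    print(cv2.minAreaRect((t[:,:2]*1000).astype(np.float32)),np.median(t[:,2]))
    # knob
    k=(np.abs(h[:,0])<.1)&(np.abs(h[:,1]+.135)<.035)&(h[:,2]>.1)&(h[:,2]<.12)
    print('knob',k.sum(),h[k].mean(0).round(4), h[k].min(0),h[k].max(0))
kx=HO+.012*HX-.136*HY
rows([kx[0],kx[1],.25],frame(HX,[0,0,-1]))
E
```

```text
time_s: 9.1
position: [0.5603, 0.1245, 0.1955]
tcp_rot: [[-0.986, -0.167, 0.002], [-0.168, 0.986, -0.002], [-0.001, -0.003, -1.0]]
force: [0.4, 0.1, 0.4]
opening: 0.434
grasp_force: 0.0
time_s: 9.7
position: [0.5601, 0.1247, 0.2962]
tcp_rot: [[-0.986, -0.168, 0.003], [-0.168, 0.986, -0.002], [-0.003, -0.003, -1.0]]
force: [-0.1, -0.1, -0.9]
opening: 0.45
grasp_force: 0.0
wrist 3151 [[-0.0588  0.0106  0.1109]
 [-0.0122  0.0173  0.1613]
 [ 0.0477  0.0242  0.1629]]
((-4.739349365234375, 17.349998474121094), (108.25275421142578, 13.936717987060547), 0.3098362684249878) 0.1613732094530591
knob 682 [ 0.0126 -0.1342  0.1081] [ 0.0019271  -0.14699888  0.10002912] [ 0.02641643 -0.12462506  0.1122738 ]
scene 750 [[-0.0873 -0.0146  0.0802]
 [ 0.0066  0.0089  0.1272]
 [ 0.0839  0.0368  0.1684]]
((0.8980865478515625, 12.81261157989502), (117.64119720458984, 21.429838180541992), 0.0447305329144001) 0.16256926057272714
knob 58 [ 0.0151 -0.1431  0.1108] [ 0.00265293 -0.1566274   0.10071471] [ 0.02574281 -0.13077497  0.11897   ]
rows [-0.063 -0.76   0.224] [-8.e-04  3.e-04  5.e-01] deg 89.9954843658582
```

View pics/w3.png

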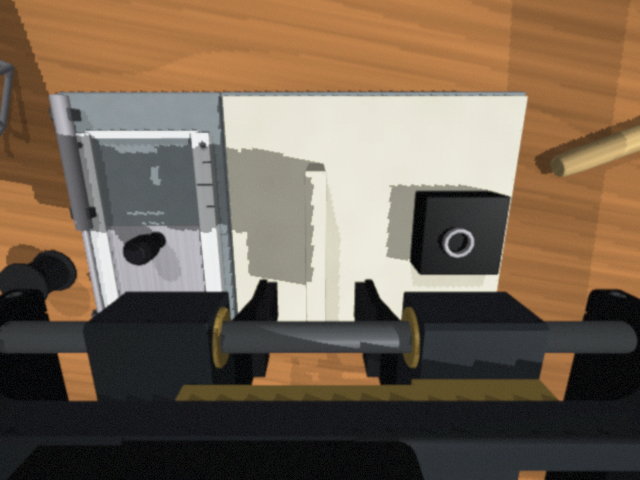

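The tile stands square at (316,240) and the ring is undisturbed at (458,242). The knob is at (145,247), measured at hearth x 0.0135, y -0.1355.

```bash
python3 -m pendant '[[-0.01,-0.2,0,0,0,0.045,0.0],[-0.03,-0.4,0,0,0,0.09,0.0],[-0.05,-0.6,0,0,0,0.135,0.0],[-0.063,-0.76,0,0,0,0.18,0.0],[-0.063,-0.76,0,0,0,0.225,0.0],[-0.063,-0.76,0,0,0,0.27,0.0],[-0.063,-0.76,0,0,0,0.315,0.0],[-0.063,-0.76,0,0,0,0.36,0.0]]'
python3 - <<'E'
from h import *
kx=HO+.0135*HX-.1355*HY
rows([kx[0],kx[1],.25],frame(HX,[0,0,-1]))
print(readout.read_state()['joint_positions'])
E
```

```text
time_s: 10.6
position: [0.5972, -0.0231, 0.294]
tcp_rot: [[-0.566, 0.824, -0.002], [0.824, 0.566, -0.001], [-0.0, -0.002, -1.0]]
force: [0.2, 0.1, -0.2]
opening: 0.501
grasp_force: 0.0
rows [-0.     0.008  0.22 ] [-0.0008  0.0002  0.138 ] deg 24.832841190521194
[-12.87915497  28.01878043  85.96648964  -0.11746691  66.10421127
 -47.31394232]
```

```bash
python3 -m pendant '[[0,0.01,0,0,0,0.045,0.0],[0,0.01,0,0,0,0.09,0.0],[0,0.01,0.1,0,0,0.138,0.0],[0,0.01,0.22,0,0,0.138,0.0],[0,0.01,0.22,0,0,0.138,0.0]]'
python3 - <<'E'
from h import *
p,W=cloud('wrist');save(p,'w4.png')
a=W.reshape(-1,3);h=(a-HO)@np.stack([HX,HY,[0,0,1]],1)
k=(np.abs(h[:,0])<.06)&(np.abs(h[:,1]+.135)<.035)&(h[:,2]>.106)&(h[:,2]<.12)
print('knob',k.sum(),h[k].mean(0).round(4), h[k].min(0),h[k].max(0))
kx=HO+.0135*HX-.1355*HY
rows([kx[0],kx[1],.147],frame(HX,[0,0,-1]))
E
```

```text
time_s: 11.1
position: [0.5969, -0.0215, 0.2475]
tcp_rot: [[-0.174, 0.985, -0.008], [0.985, 0.174, -0.0], [0.001, -0.008, -1.0]]
force: [-0.6, 0.7, -0.7]
opening: 0.498
grasp_force: 0.0
knob 737 [ 0.0147 -0.1359  0.1095] [ 0.00373979 -0.14831789  0.10601522] [ 0.02597495 -0.12538323  0.11244783]
rows [-0.004  0.004  0.511] [-0.0016 -0.      0.002 ] deg 0.46186985739001307
```

View pics/w4.png

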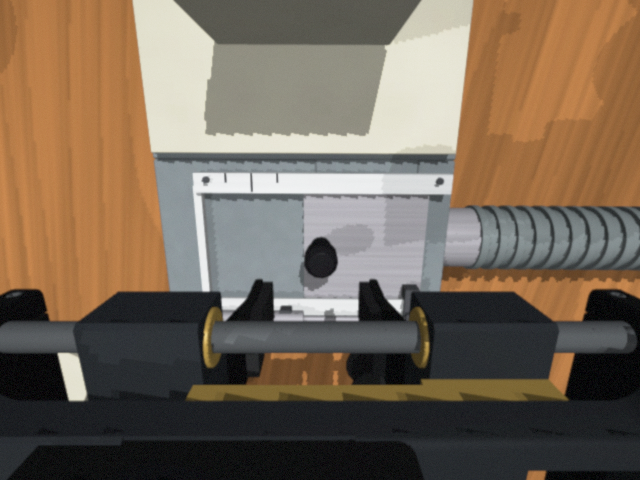

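The knob at (320,257) is centred between the fingers, the gate is shut, and the scribed lines are at (225–277,180). I'll descend and close.

```bash
python3 -m pendant '[[-0.004,0.006,0.15,-0.001,0,0.002,0.0],[-0.004,0.006,0.3,-0.001,0,0.002,0.0],[-0.004,0.006,0.42,-0.001,0,0.002,0.0],[-0.004,0.006,0.51,-0.001,0,0.002,0.0],[-0.004,0.006,0.51,-0.001,0,0.002,0.0]]' && python3 -m pendant '[[0,0,0,0,0,0,1],[0,0,0,0,0,0,1],[0,0,0,0,0,0,1],[0,0,0,0,0,0,1],[0,0,0,0,0,0,1],[0,0,0,0,0,0,1]]'; python3 -c "
from h import *
p=readout.read_state()['position'];print((p-HO)@HX,(p-HO)@HY)"
```

```text
time_s: 11.65
position: [0.6001, -0.0226, 0.1481]
tcp_rot: [[-0.168, 0.986, 0.0], [0.986, 0.168, -0.001], [-0.001, 0.0, -1.0]]
force: [-0.2, 0.3, -0.8]
opening: 0.501
grasp_force: 0.0
time_s: 12.25
position: [0.5996, -0.0233, 0.1513]
tcp_rot: [[-0.169, 0.986, 0.001], [0.986, 0.169, -0.003], [-0.003, 0.001, -1.0]]
force: [-4.7, -2.6, 5.2]
opening: 0.271
grasp_force: 30.0
0.014402309905310941 -0.13666753077113436
```

```bash
python3 -m pendant '[[0,-0.03,0,0,0,0,1],[0,-0.06,0,0,0,0,1],[0,-0.1,0,0,0,0,1],[0,-0.14,0,0,0,0,1],[0,-0.17,0,0,0,0,1],[0,-0.19,0,0,0,0,1],[0,-0.2,0,0,0,0,1],[0,-0.2,0,0,0,0,1]]'
python3 - <<'E'
from h import *
p=readout.read_state()['position'];print((p-HO)@HX,(p-HO)@HY)
p,W=cloud('wrist')
a=W.reshape(-1,3);h=(a-HO)@np.stack([HX,HY,[0,0,1]],1)
t=h[(np.abs(h[:,0])<.1)&(np.abs(h[:,1]-.0175)<.04)&(h[:,2]>.08)&(h[:,2]<.175)]
print(len(t),np.percentile(t,[1,50,99],axis=0).round(4))
p=cv2.resize(p,None,fx=1,fy=1);save(p,'w5.png')
E
```

```text
time_s: 13.05
position: [0.5648, -0.0293, 0.1513]
tcp_rot: [[-0.167, 0.986, 0.014], [0.986, 0.167, -0.002], [-0.004, 0.013, -1.0]]
force: [7.7, 4.9, 0.3]
opening: 0.269
grasp_force: 30.1
-0.02087788261989626 -0.13672257756611755Traceback (most recent call last):
  File "<stdin>", line 6, in <module>
    return _quantile_unchecked(
        a, q, axis, out, overwrite_input, method, keepdims, weights)
    return _ureduce(a,
                    func=_quantile_ureduce_func,
    ...<5 lines>...
                    overwrite_input=overwrite_input,
                    method=method)
    r = func(a, **kwargs)
    result = _quantile(arr,
                       quantiles=q,
    ...<2 lines>...
                       out=out,
                       weights=wgt)
    slices_having_nans = np.isnan(arr[-1, ...])
                                  ~~~^^^^^^^^^
IndexError: index -1 is out of bounds for axis 0 with size 0
```

```bash
python3 -m pendant '[[0,0,0,0,0,0,1],[0,0,0,0,0,0,1],[0,0,0,0,0,0,1],[0,0,0,0,0,0,1]]'
python3 - <<'E'
from h import *
s=readout.read_state();p=s['position'];g=p+.051*s['tcp_rot'][:,2];print((p-HO)@HX,(g-HO)@HX,s['force']@HX)
p,W=cloud('scene')
a=W.reshape(-1,3);h=(a-HO)@np.stack([HX,HY,[0,0,1]],1)
t=h[(np.abs(h[:,0])<.1)&(np.abs(h[:,1]-.0175)<.04)&(h[:,2]>.085)&(h[:,2]<.175)]
print(len(t),np.percentile(t,[1,50,99],axis=0).round(4))
pw,W=cloud('wrist')
A=cv2.resize(p[140:300,265:415],None,fx=3,fy=3);B=cv2.resize(pw[0:330],None,fx=.5,fy=.5)
C=np.zeros((480,790,3),np.uint8);C[:480,:450]=A;C[:165,460:780]=B;save(C,'c5.png')
E
```

```text
time_s: 13.5
position: [0.5651, -0.0293, 0.1513]
tcp_rot: [[-0.167, 0.986, 0.014], [0.986, 0.167, -0.002], [-0.005, 0.014, -1.0]]
force: [7.1, 5.0, 1.2]
opening: 0.268
grasp_force: 30.1
-0.020628748613371734 -0.01993167247908705 7.810879442999035
574 [[-0.0355  0.0032  0.0855]
 [ 0.0162  0.0089  0.1361]
 [ 0.0603  0.0215  0.1702]]
```

View pics/c5.png

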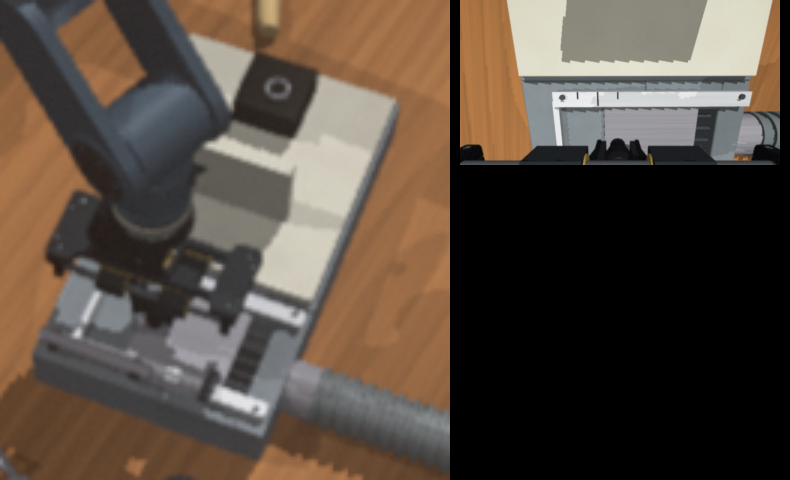

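The tile stands at crop (250,180) and the ring is in place at (277,88). The blade's near edge is at crop (604,115) and the half line at (598,98), so it is about 5 mm short. I'll pull a little more.

```bash
python3 -m pendant '[[0,-0.01,0,0,0,0,1],[0,-0.02,0,0,0,0,1],[0,-0.028,0,0,0,0,1],[0,-0.028,0,0,0,0,1],[0,-0.028,0,0,0,0,1],[0,-0.028,0,0,0,0,1],[0,-0.028,0,0,0,0,1],[0,-0.028,0,0,0,0,1]]'
python3 - <<'E'
from h import *
s=readout.read_state();p=s['position'];g=p+.051*s['tcp_rot'][:,2];print((p-HO)@HX,(g-HO)@HX,s['force']@HX)
pw,W=cloud('wrist');save(cv2.resize(pw[150:330,150:500],None,fx=2.2,fy=2.2),'w6.png')
E
```

```text
time_s: 14.4
position: [0.5599, -0.0301, 0.1513]
tcp_rot: [[-0.167, 0.986, 0.015], [0.986, 0.167, -0.002], [-0.005, 0.014, -1.0]]
force: [7.4, 5.0, 0.7]
opening: 0.272
grasp_force: 30.1
-0.025890474942406976 -0.025155474186097055 8.152056407758469
```

View pics/w6.png

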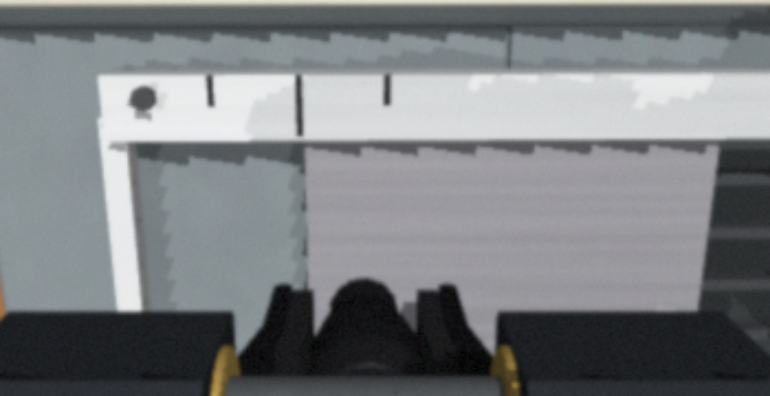

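The blade's edge (305,150) now sits at the longest line (299,105), within about 1.5 mm of half open. The arm is still holding it, so I hand in.

```bash
python3 -c "
from rig import bot
print(bot.hand_in())"
```

```text
the job is handed in; nothing more can be done
None
```

I handed the job in with the tile standing upright and released between block and gate, and the gate held within about 1.5 mm of half open by its knob; the ring looked undisturbed, and no verdict came back.

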